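# Tuck a sanding guard under a lapped board and hold it flat

## Task

Turn the dial of the grey dust-suction control box so that its white pointer line stands at the red mark, then pick up the aluminium sanding guard by its orange grip and slide its whole front edge at least 20 mm under the green lapped board on the sanding jig, without lifting that board. Press the guard down flat by its grip so that the sprung board beneath it sinks about 3 mm, short of its 8 mm stop, and finish while still gripping and pressing: do not let go. Leave the dial at its mark and the other things on the bench alone.

Things in the scene. Friction and masses are not known exactly. Their poses are not given: they have to be found in the camera images.
- control: grey dust-suction control box 130 x 130 x 50 mm with black top, fixed to the bench, origin under its centre; the dial stands in the middle of its top
- dial_grip (a point): on the dial's vertical axis, 87 mm above the bench. The dial is a black round knob (48 mm across) with an upright bar 46 mm long, 14 mm thick, from 64 to 94 mm above the bench, to be pinched across its thickness; white pointer line on top near one end. Light friction, stays where left. Axes turn with the dial: x along the bar away from the pointer end, z up
- dial (a joint): dial setting in rad: 0 at one end of its scale, 4.0 at the other, grows as it is turned clockwise seen from above; the red mark is at 2.0, and it starts below the mark. White ticks every 0.4 rad
- pointer (a point): point 30 mm from the dial's axis in the direction of its white pointer line, 88 mm above the bench; turns with the dial
- red_mark (a point): point 30 mm from the dial's axis in the direction of the broad red mark on the box top, 88 mm above the bench, so that pointer and red_mark coincide when the dial is set
- guard: loose sanding guard, 0.13 to 0.25 kg: flat aluminium blade 100 (x) x 120 (y) x 3 mm with an upright orange grip 16 mm thick (x), 70 mm wide (y), its top 41 mm above the blade's underside. Origin on the underside below the middle of the grip; x points to the front edge, 78 mm ahead of the origin (rear edge 22 mm behind); z up. Starts flat on the bench
- guard_grip (a point): middle of the orange grip, 28 mm above the blade's underside, axes as the guard; pinch the grip across its 16 mm thickness (along x) from above
- corner_left (a point): front left corner of the guard's blade, on its underside (78 mm ahead, 60 mm to +y of the guard's origin)
- corner_right (a point): front right corner of the guard's blade, on its underside (78 mm ahead, 60 mm to -y of the guard's origin)
- jig: sanding jig fixed to the bench: steel base plate 250 x 244 x 8 mm, origin on the bench, x points away from the robot towards the lapped board, z up. It carries the sprung lower board, over its rear part the lapped board, and at the rear two aluminium cheeks (x 80 to 115 mm, y +-108 to 122 mm) that reach 54 mm above the bench
- lap_edge (a point): middle of the lapped board's front edge projected down on the lower board's unpressed top (jig x = 20 mm, 30 mm above the bench); fixed; axes as the jig: x points in under the lap, y along the edge, z up
- lap (a joint): how far the lapped board is lifted about its rear hinge, rad; 0 at rest; 0.06 rad lifts its front edge 5 mm. It lifts easily (1 N)
- lap_lip (a point): middle of the lower front edge of the lapped board (painted green, 84 mm deep, 200 mm wide, 10 mm thick, thin white line near its front edge), moves with it. At rest 40 mm above the bench, so the gap above the lower board is 10 mm high; a batten closes the gap 65 mm behind this edge
- bed_top (a point): middle of the top of the pale wooden sprung lower board, 230 mm (jig x -125 to +105) x 200 mm x 14 mm, this point is 30 mm above the bench; stays level, only sinks straight down
- bed (a joint): how far the sprung board is pressed down, m; 0 unpressed, stop at 0.008. It yields from about 2.6 N of downward load (the guard's weight, 1.3 to 2.5 N, counts) and then sinks 1 mm per 2.5 N: about 10 N for 3 mm
- sander: grey random-orbit sander standing on its 125 mm pad, 114 mm tall, handle stub to one side; origin under its centre; bystander
- sanding_block: cork sanding block 112 x 67 x 22 mm with red underside, origin under its centre; bystander
- oil_can: blue can, 60 mm across, 130 mm tall, origin under its centre; bystander
- disc_roll: red-brown ring (roll of abrasive), 120 mm across, 22 mm high, origin under its centre; bystander

How it is judged:
On the way, in this order (a step that is already met when the one before it is completed fails the run):
1. the dial's pointer stands at the red mark (horizontal distance between pointer and red_mark below 0.0045 m), for 0.2 s.
2. the guard's front edge is under the lapped board (x of each of corner_left, corner_right in the frame of lap_edge above 0.015 m and z of each of corner_left, corner_right in the frame of lap_edge below 0.005 m and y of corner_left in the frame of lap_edge below 0.105 m and y of corner_right in the frame of lap_edge above -0.105 m), for 0.1 s.
At the end, for the whole second after the job is handed in: Pointer within 4.5 mm of the red mark; guard's front corners 15 mm or more behind the lap's edge, beneath it and within its width; guard still, level (0.05 rad), gripped (over 2 N), pressing the sprung board (over 4 N, sunk 1 to 7.5 mm) with no finger on the jig; lap down (0.03 rad) (all of step 2 and horizontal distance between pointer and red_mark below 0.0045 m and angle between guard's own z axis and vertical below 0.05 rad and contact force between guard and jig above 4 N and value of joint bed between 0.001 and 0.0075 m and contact force between the fingers and guard above 2 N and contact force between each of the arm, the fingers and jig below 0.5 N and value of joint lap below 0.03 rad and linear speed of guard below 0.02 m/s); the arm keeps its last pose, push and grip.
It fails at once if the lapped board is lifted (front edge up by more than 5 mm) (value of joint lap above 0.06 rad).
It fails at once if another thing on the bench is disturbed (moved over 30 mm) (distance of any of sander, sanding_block, oil_can, disc_roll from where it was at the start of the episode above 0.03 m).
It also fails if it takes over 58 s, if anything falls off the work surface, if the arm or the gripper's body presses on something with over 40 N, if the wrist force passes 120 N, or if a joint passes its speed limit or range.

## Robot

A 7-joint arm with a two-finger parallel gripper is mounted at the origin on the work surface. World frame = base frame: x ahead of the robot, y to its left, z up, the work surface at z = 0. Lengths are in m, angles in rad, forces in N, time in s.
With the tool pointing down it reaches from about 0.35 to 0.9 m from the base axis. Payload 8.1 kg.
Tool frame: the origin (TCP) lies on the mounting face of the last link; the fingertips stand 178 mm ahead of it and the grasp point (between the pads) lies 159 mm ahead of it (robot.tcp_to_tips is the distance from the TCP to the fingertips, in m); z points along the fingers, y is the direction in which the jaws open and shut (so a half turn about z gives the same grasp; the last joint's range is limited). The gripper opens to 92 mm and grips with 3 to 60 N. Pads are 19 mm wide; open, the fingers measure 130 mm over their backs; the gripper's body (75 mm by 190 mm) begins 47 mm behind the grasp point.
Start: joints at [-1.355, 0.434, 0.025, 1.573, -0.012, 1.134, -0.075], TCP at [0.196, 0.594, 0.405] pointing down, gripper open.
Joint ranges: [-2.62, 2.62], [-0.44, 2.09], [-1.27, 1.32], [0.08, 2.57], [-1.32, 4.46], [0.12, 2], [-2.74, 2.74]. Speed limits (rad/s): [2.22, 2.22, 3.01, 3.01, 3.14, 3.14, 3.14].

## Interface

Orientations are given as a rotation vector (axis times angle).
In Python, from workcell import robot gives the robot as it stands. The module is installed in compiled form; this text tells all that it offers.
- The arm moves only by the shell command python3 -m crank 'ROWS' [FORCE]. ROWS is JSON, a list of rows, each an object of numbers: "tx", "ty", "tz": the shift along the tool's x, y, z in cm; "twist": the turn about the tool's z in degrees; "fingers": the closure, from -1 (fully open) to 1 (shut). A call has 1 to 8 rows; each row is the pose to reach, as a shift and turn from the pose measured when the call began, along the tool's axes at that moment; what a row does not reach only later rows make up. A row lasts 1/8 s, in which the tool goes at most 62.5 mm and 10.7 degrees, less where a joint would pass 70% of its speed; a pose out of reach is approached as far as the arm can. A call with a gripper value outside its range is refused whole. The fingers move at their own pace and stop on an object; FORCE is the grip in N (left out, the last holds). Time passes only in rows, so rows that repeat a pose let the fingers close. It gives the time, the measured TCP pose, the force and the opening at its end, in the units of the state.
- robot.state(): the state, without advancing time (a new reading comes with each control period).
- robot.camera(name): name is "scene" or "top"; returns a dict with "img" (384x512x3 uint8, red, green, blue), "range_z" (384x512 float32, m along the optical axis (not along the pixel's ray), 0 where there is no reading), "camera_matrix" (3x3 intrinsics, pixels), "view" (4x4, takes a point from world to camera coordinates). Camera axes: x right, y down, z forward; pixel columns grow to the right and rows downward; lengths in m; the calibration is good to about 2 mm. A picture is of the moment at which its call begins.
- robot.close_job(): hands the job in, once; it reports no verdict.
Trained networks look in the newest picture that a camera, given by its name, has taken for a name from the list of things; names that differ only in an ending like _2 or _b are one class to them, and where a whole thing is asked for, a point or a joint stands for the part that bears it (a point fixed in the world has none). Each returns a list of dicts, best first, with "conf" (0 to 1); they miss things now and then, are a little off and sometimes report something else, mostly with a low value. They report only what shows in the picture. A call takes as long as a camera call.
- robot.boxes_of(camera, name): "uv" ([column, row] in pixels, amid what is visible of it).
- robot.mark_of(camera, name): "uv" ([column, row] in pixels: a listed point, or the origin of a listed thing).
The state is a dict: "t": time; "qpos": joint angles; "qvel": joint speeds; "effort": joint torques, N m; "ee_pos": TCP position; "tcp_rot": TCP orientation; "force": force on the tool from outside, world axes, zero at the start; "torque": the same for the moment, N m; "grip_width": opening from 0.0 (shut) to 1.0 (fully open).
Only numpy, scipy, OpenCV 4.12 (cv2) and the standard library are available. Lean on these libraries where they do the work, as an engineer would, in place of code of your own. Each camera call takes 0.05 s, during which the arm holds its last target.

## Working session

There is one attempt and no reset: what is moved stays moved. The work goes in short steps, Python scripts to look and compute and a shell command to move; the robot and the scene stay as the last step left them, time stands still between calls to the robot, and variables do not carry over. Pictures are saved under pics/ and viewed, and the job is handed in when it is done.

```bash
mkdir -p pics
cat > h.py <<'E'
import numpy as np, cv2
from scipy.spatial.transform import Rotation as R
from workcell import robot
def cam(n,save=None,scale=1.5):
    c=robot.camera(n)
    if save: cv2.imwrite('pics/'+save,cv2.resize(cv2.cvtColor(c['img'],cv2.COLOR_RGB2BGR),None,fx=scale,fy=scale))
    return c
def ray(c,uv):
    K=c['camera_matrix'];V=np.array(c['view']);Rm=V[:3,:3];t=V[:3,3]
    d=Rm.T@np.linalg.inv(K)@np.array([uv[0],uv[1],1.]);o=-Rm.T@t
    return o,d
def atz(c,uv,z):
    o,d=ray(c,uv);return o+d*(z-o[2])/d[2]
def proj(c,p):
    V=np.array(c['view']);q=V[:3,:3]@np.array(p)+V[:3,3];k=c['camera_matrix']@q;return k[:2]/k[2]
def depthpt(c,uv):
    u,v=int(round(uv[0])),int(round(uv[1]));z=c['range_z'][v,u];o,d=ray(c,uv);return o+d*z
E
python3 - <<'E'
from h import *
np.set_printoptions(precision=4,suppress=True)
s=robot.state();print(s)
H={'control':0,'dial_grip':.087,'pointer':.088,'red_mark':.088,'guard':0,'guard_grip':.028,'corner_left':0,'corner_right':0,'jig':0,'lap_edge':.03,'lap_lip':.04,'bed_top':.03,'sander':0,'sanding_block':0,'oil_can':0,'disc_roll':0}
for n in('top','scene'):
    c=cam(n,n+'0.png')
    print(n,ray(c,(256,192)))
    for k,z in H.items():
        for m in robot.mark_of(n,k)[:2]:
            print(k,np.array(m['uv']),round(m['conf'],2),atz(c,m['uv'],z))
E
```

```text
{'t': 0.0, 'qpos': array([-1.3546,  0.4352,  0.025 ,  1.5741, -0.0116,  1.134 , -0.0751]), 'qvel': array([ 0.0005, -0.002 , -0.0002,  0.0016, -0.0007,  0.0001, -0.0005]), 'effort': array([ -0.0002, -66.7849,   0.9848, -31.4458,  -0.0605,   0.0429,
         0.0002]), 'ee_pos': array([0.1958, 0.5933, 0.4039]), 'tcp_rot': array([-0.4987, -3.1016,  0.0026]), 'force': array([-0.7659,  0.2233, -0.3569]), 'torque': array([ 0.0098,  0.007 , -0.005 ]), 'grip_width': 1.002090408968807}
top (array([0.4573, 0.0015, 1.481 ]), array([ 0.0744,  0.0236, -0.997 ]))
control [357.1 215.5] 0.97 [ 0.4736 -0.3242  0.    ]
control [189.3 229.1] 0.55 [0.4401 0.2802 0.    ]
dial_grip [358.7 214.3] 0.45 [ 0.4765 -0.3106  0.087 ]
pointer [369.5 216.8] 0.74 [ 0.4672 -0.3463  0.088 ]
guard [187.7 226.8] 0.59 [0.4485 0.2859 0.    ]
guard_grip [188.1 228.1] 0.91 [0.444  0.2792 0.028 ]
guard_grip [339.4 158.5] 0.26 [ 0.6773 -0.264   0.028 ]
corner_left [172.7 207. ] 0.8 [0.5213 0.3395 0.    ]
corner_right [205.7 207.6] 0.76 [0.516  0.2198 0.    ]
jig [271.5 187.8] 0.97 [ 0.5815 -0.02    0.    ]
lap_edge [274.4 182.
[... 1056 characters left out ...]
0.2717 0.    ]
guard [141.  224.8] 0.69 [ 0.3364 -0.2727  0.    ]
guard_grip [283.  157.2] 0.95 [0.439  0.2855 0.028 ]
corner_right [352.1 161.6] 0.75 [0.6253 0.4669 0.    ]
corner_right [289.5 177.6] 0.59 [0.5143 0.2241 0.    ]
jig [258.1 218.6] 0.79 [ 0.5795 -0.0272  0.    ]
lap_edge [265.9 218.3] 0.72 [ 0.6204 -0.0419  0.03  ]
lap_edge [287.8 179.7] 0.71 [0.5449 0.1693 0.03  ]
lap_lip [263.1 209.9] 0.81 [ 0.5969 -0.026   0.04  ]
bed_top [254.4 212. ] 0.74 [ 0.5755 -0.04    0.03  ]
sander [355.2 161.5] 0.56 [0.6337 0.4751 0.    ]
sanding_block [337.1 190.1] 0.73 [0.6812 0.2628 0.    ]
oil_can [136.9 327.5] 0.6 [ 0.6258 -0.5035  0.    ]
disc_roll [225.1 279.2] 0.93 [ 0.6744 -0.2724  0.    ]
```

View pics/top0.png

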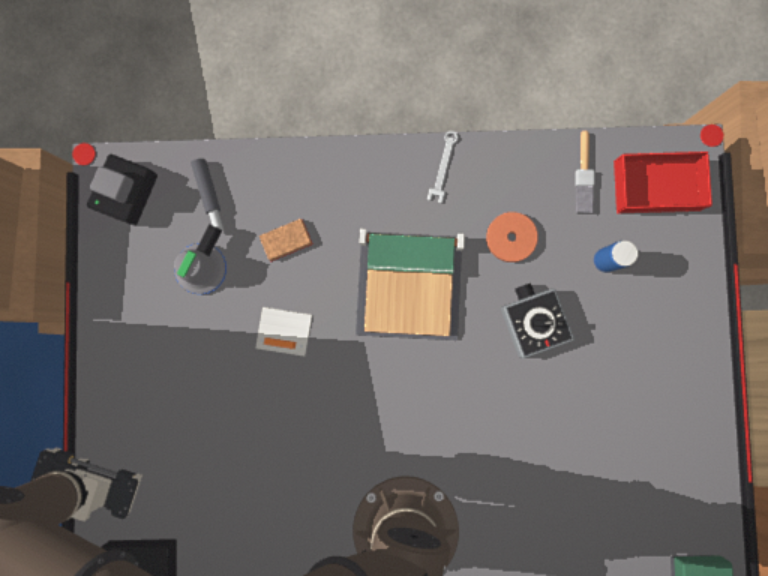

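View pics/scene0.png

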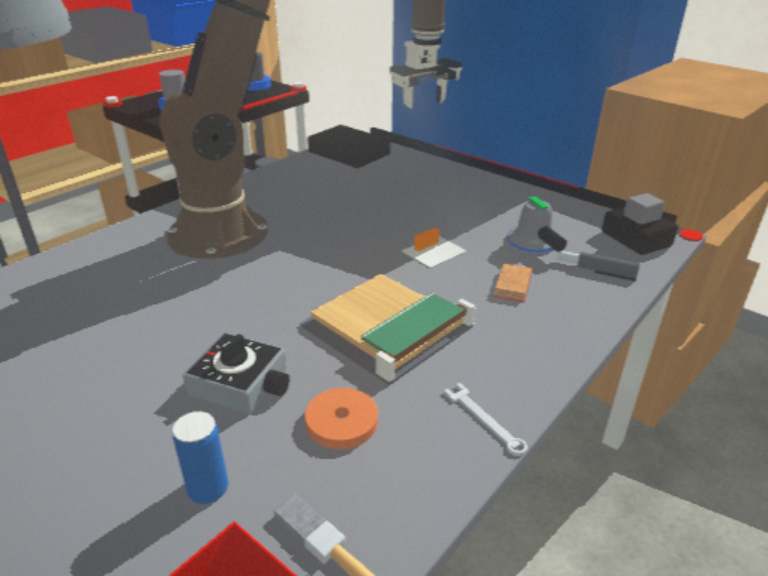

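Run:
```python
from h import *
c=cam('top')
im=cv2.cvtColor(c['img'],cv2.COLOR_RGB2BGR)
a=cv2.resize(im[185:245,325:395],None,fx=8,fy=8,interpolation=cv2.INTER_CUBIC)
cv2.imwrite('pics/dial0.png',a)
a=cv2.resize(im[145:255,160:325],None,fx=4.8,fy=4.8,interpolation=cv2.INTER_CUBIC)
cv2.imwrite('pics/jig0.png',a)
```

```text
(no output)
```

View pics/dial0.png

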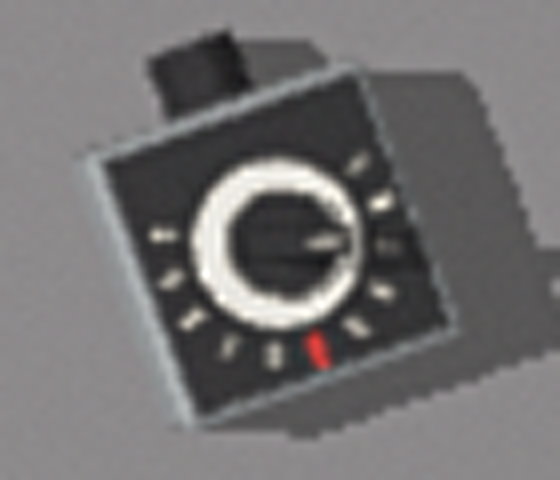

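View pics/jig0.png

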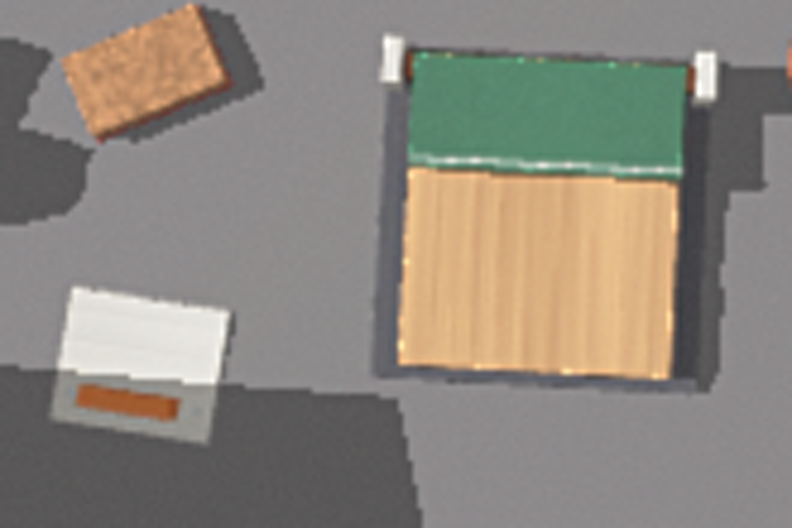

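The top view shows the guard at ~(285,330) in the 1.5x picture, grip at its near side. The jig is at (410,285). The dial pointer points right, with the red mark below it at crop (318,352). Next I'll work out precise geometry.

```bash
cat > geo.py <<'E'
from h import *
np.set_printoptions(precision=4,suppress=True)
c=cam('top'); im=c['img'].astype(int)
# dial
f=lambda p:((np.array(p)+.5)/8-.5+np.array([325,185]))
ticks=[(358,160),(382,200),(388,243),(382,290),(358,327),(318,352),(276,355),(231,346),(191,321),(171,281),(163,235)]
P=np.array([atz(c,f(p),.05)[:2] for p in ticks])
A=np.c_[2*P,np.ones(len(P))];b=(P**2).sum(1);x=np.linalg.lstsq(A,b,rcond=None)[0]
ctr=x[:2];print('axis ticks',ctr,'r',np.hypot(*(P-ctr).T))
ang=np.unwrap(np.arctan2(*(P-ctr).T[::-1]));print('tick ang',ang,np.polyfit(np.arange(11)*.4,ang,1))
box=np.array([atz(c,f(p),.05)[:2] for p in [(93,155),(352,68),(455,330),(190,425)]]);print('box',box,box.mean(0))
for p in [(308,243),(345,241)]:
    q=atz(c,f(p),.094)[:2]-ctr;print('pointer',q,np.arctan2(q[1],q[0]))
g=lambda p:((np.array(p)+.5)/4.8-.5+np.array([160,145]))
for n,z,l in [('guard blade',.003,[(73,287),(230,310),(209,443),(51,418)]),('grip top',.041,[(78,385),(179,401),(177,420),(76,406)]),('lap',.05,[(412,53),(688,66),(683,178),(408,165)]),('bed',.03,[(408,169),(680,182),(671,380),(398,364)])]:
    Q=np.array([atz(c,g(p),z)[:2] for p in l]);print(n,Q.tolist(),Q.mean(0))
    for a,b_ in [(0,1),(1,2),(3,2),(0,3)]:
        d=Q[b_]-Q[a];print('  len',np.hypot(*d),'ang',np.arctan2(d[1],d[0]))
E
python3 geo.py
```

```text
axis ticks [ 0.475  -0.3204] r [0.0506 0.0493 0.048  0.0495 0.0501 0.0502 0.0486 0.0492 0.0507 0.0489
 0.0492]
tick ang [-0.8117 -1.215  -1.6017 -2.025  -2.4125 -2.8238 -3.1917 -3.5971 -4.0031
 -4.3894 -4.8033] [-0.9951 -0.8166]
box [[ 0.515  -0.2425]
 [ 0.5499 -0.3563]
 [ 0.4353 -0.3955]
 [ 0.3973 -0.2797]] [ 0.4744 -0.3185]
pointer [-0.0011 -0.0032] -1.912771045104277
pointer [-0.0007 -0.0187] -1.607437352965868
guard blade [[0.5303967906699786, 0.3310633752151673], [0.5100189422266765, 0.21285165135674222], [0.41100747590731823, 0.23015233721988138], [0.4325779175166221, 0.34856249469855516]] [0.471  0.2807]
  len 0.11995527651903745 ang -1.7415029225195326
  len 0.10051161223482812 ang 2.9686049347838397
  len 0.12035883575934388 ang -1.7509876126715969
  len 0.09937178235136132 ang 2.9645721034054624
grip top [[0.45673775197484545, 0.3196183294808413], [0.44323030683192843, 0.24576439575868556], [0.42946101978808543, 0.2474171295233186], [0.44148342472610796, 0.3212354903325295]] [0.4427 0.2835]
  len 0.0750789890750101 ang -1.7516910707070705
  len 0.013868121523569834 ang 3.02
[... 199 characters left out ...]
607], [0.5959124578910808, -0.12604193496197444], [0.6108580526676559, 0.07416534427580322]] [ 0.6446 -0.0287]
  len 0.20235590292513064 ang -1.6463056444783117
  len 0.08242675737545106 ang 3.064222976595461
  len 0.20076435306851428 ang -1.6453087260913613
  len 0.08263927792552155 ang 3.0834888479771623
bed [[0.6100270288719423, 0.07524850510602558], [0.5949429123391358, -0.12551442027519602], [0.44939135779558254, -0.11412830814491375], [0.4661731301187431, 0.08585356797252926]] [ 0.5301 -0.0196]
  len 0.20132879272275297 ang -1.6457893983650413
  len 0.14599622796321934 ang 3.0635242933162217
  len 0.200684774354605 ang -1.6545166418107031
  len 0.14424427733847248 ang 3.068004706041439
```

```bash
cat > to.py <<'E'
import sys
from h import *
# to.py x y zgrasp psi_deg : shift in tool axes
x,y,z,psi=map(float,sys.argv[1:5])
s=robot.state();M=R.from_rotvec(s['tcp_rot']).as_matrix()
p=np.array(s['ee_pos']);g=p+M[:,2]*.159
d=M.T@(np.array([x,y,z+.159])-p)*100
cur=np.degrees(np.arctan2(M[1,1],M[0,1]))
tw=(cur-psi+90)%180-90
print('t',round(s['t'],2),'grasp',g.round(4),'psi',round(cur,2),'tilt',M[:,2].round(4),'F',np.round(s['force'],2),'w',round(s['grip_width']*92,1),'q',np.round(s['qpos'],2))
print('tx %.2f ty %.2f tz %.2f twist %.1f (or %.1f)'%(*d,tw,tw+180 if tw<0 else tw-180))
E
python3 to.py 0.45 0.1 0.24 35; python3 to.py 0.475 -0.3195 0.2 -1.7
```

```text
t 1.8 grasp [0.1959 0.5935 0.2458] psi 71.73 tilt [ 0.  0. -1.] F [0.37 0.01 0.77] w 92.2 q [-1.35  0.43  0.02  1.57 -0.01  1.13 -0.08]
tx -39.60 ty -38.90 tz 0.57 twist 36.7 (or -143.3)
t 1.8 grasp [0.1959 0.5935 0.2458] psi 71.73 tilt [ 0.  0. -1.] F [0.37 0.01 0.77] w 92.2 q [-1.35  0.43  0.02  1.57 -0.01  1.13 -0.08]
tx -55.13 ty -77.95 tz 4.57 twist 73.4 (or -106.6)
```

```bash
python3 -m crank '[{"tx":-5,"ty":-4.9,"tz":0.5,"twist":5,"fingers":-1},{"tx":-10,"ty":-9.8,"tz":0.5,"twist":10,"fingers":-1},{"tx":-15,"ty":-14.7,"tz":0.5,"twist":15,"fingers":-1},{"tx":-19.8,"ty":-19.5,"tz":0.5,"twist":20,"fingers":-1},{"tx":-24.6,"ty":-24.3,"tz":0.5,"twist":25,"fingers":-1},{"tx":-29.5,"ty":-29,"tz":0.5,"twist":30,"fingers":-1},{"tx":-34.5,"ty":-34,"tz":0.5,"twist":35,"fingers":-1},{"tx":-39.6,"ty":-38.9,"tz":0.5,"twist":37,"fingers":-1}]'; python3 to.py 0.475 -0.3195 0.2 -1.7
```

```text
t: 2.8
ee_pos: [0.425, 0.1471, 0.4002]
tcp_rot: [1.459, 2.782, 0.002]
force: [0.6, 0.4, -1.2]
grip_width: 1.001
t 2.8 grasp [0.4252 0.1473 0.2412] psi 34.64 tilt [ 0.0011  0.001  -1.    ] F [ 0.57  0.37 -1.16] w 92.1 q [-0.78  0.15  0.37  2.01 -0.06  1.    0.23]
tx -41.23 ty -22.42 tz 4.08 twist 36.3 (or -143.7)
```

```bash
python3 -m crank '[{"tx":-5.2,"ty":-2.8,"twist":5},{"tx":-10.4,"ty":-5.6,"twist":10},{"tx":-15.6,"ty":-8.4,"tz":1,"twist":15},{"tx":-20.8,"ty":-11.2,"tz":2,"twist":20},{"tx":-26,"ty":-14,"tz":3,"twist":25},{"tx":-31.2,"ty":-17,"tz":4,"twist":30},{"tx":-36.4,"ty":-19.8,"tz":4,"twist":36},{"tx":-41.2,"ty":-22.4,"tz":4,"twist":36.3}]'; python3 to.py 0.475 -0.3195 0.2 -1.7
```

```text
t 2.8 grasp [0.4252 0.1473 0.2412] psi 34.64 tilt [ 0.0011  0.001  -1.    ] F [ 0.57  0.37 -1.16] w 92.1 q [-0.78  0.15  0.37  2.01 -0.06  1.    0.23]
tx -41.23 ty -22.42 tz 4.08 twist 36.3 (or -143.7)invalid input at $[0]: expected keys tx, ty, tz, twist, fingers
```

Run:
```python
from h import *
c=cam('top');im=cv2.cvtColor(c['img'],cv2.COLOR_RGB2BGR)
cv2.imwrite('pics/a1.png',cv2.resize(im[150:260,300:420],None,fx=5,fy=5,interpolation=cv2.INTER_CUBIC))
c=cam('scene');im=cv2.cvtColor(c['img'],cv2.COLOR_RGB2BGR)
cv2.imwrite('pics/a2.png',cv2.resize(im[190:290,100:220],None,fx=5,fy=5,interpolation=cv2.INTER_CUBIC))
```

```text
(no output)
```

View pics/a2.png

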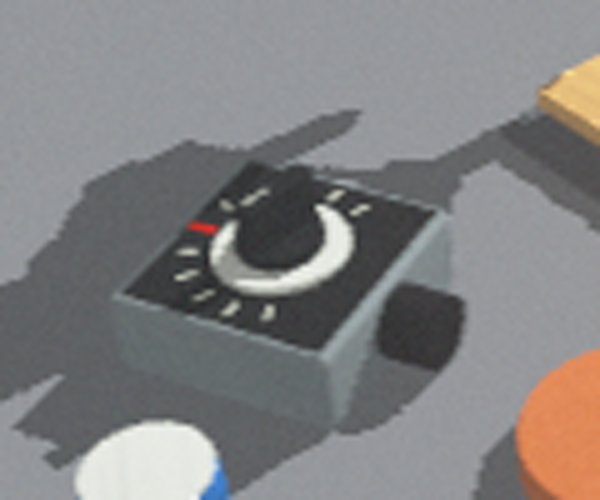

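The call was refused because every key is required. The zoomed scene picture shows the box with the red mark at (203,228) and the bar rising from the white ring. I'll resend the rows.

```bash
python3 -m crank '[{"tx":-5.2,"ty":-2.8,"tz":0,"twist":5,"fingers":-1},{"tx":-10.4,"ty":-5.6,"tz":0,"twist":10,"fingers":-1},{"tx":-15.6,"ty":-8.4,"tz":1,"twist":15,"fingers":-1},{"tx":-20.8,"ty":-11.2,"tz":2,"twist":20,"fingers":-1},{"tx":-26,"ty":-14,"tz":3,"twist":25,"fingers":-1},{"tx":-31.2,"ty":-17,"tz":4,"twist":30,"fingers":-1},{"tx":-36.4,"ty":-19.8,"tz":4,"twist":36.3,"fingers":-1},{"tx":-41.2,"ty":-22.4,"tz":4,"twist":36.3,"fingers":-1}]'; python3 to.py 0.475 -0.3195 0.12 -1.7
```

```text
t: 3.9
ee_pos: [0.473, -0.3254, 0.3608]
tcp_rot: [2.262, 2.176, 0.001]
force: [0.7, 1.4, 0.4]
grip_width: 1.002
t 3.9 grasp [ 0.4734 -0.3255  0.2018] psi -2.22 tilt [ 0.0022 -0.0012 -1.    ] F [0.68 1.42 0.41] w 92.1 q [ 0.02  0.45  0.69  1.8  -0.33  1.01  0.81]
tx 0.60 ty 0.16 tz 8.18 twist -0.5 (or 179.5)
```

```bash
python3 -m crank '[{"tx":0.6,"ty":0.2,"tz":4,"twist":-0.5,"fingers":-1},{"tx":0.6,"ty":0.2,"tz":8,"twist":-0.5,"fingers":-1},{"tx":0.6,"ty":0.2,"tz":10,"twist":-0.5,"fingers":-1},{"tx":0.6,"ty":0.2,"tz":11.5,"twist":-0.5,"fingers":-1},{"tx":0.6,"ty":0.2,"tz":11.5,"twist":-0.5,"fingers":-1}]'; python3 to.py 0.475 -0.3195 0.087 -1.7
python3 -m crank '[{"tx":0,"ty":0,"tz":0,"twist":0,"fingers":0.3},{"tx":0,"ty":0,"tz":0,"twist":0,"fingers":0.8},{"tx":0,"ty":0,"tz":0,"twist":0,"fingers":1},{"tx":0,"ty":0,"tz":0,"twist":0,"fingers":1},{"tx":0,"ty":0,"tz":0,"twist":0,"fingers":1},{"tx":0,"ty":0,"tz":0,"twist":0,"fingers":1}]' 10; python3 to.py 0.475 -0.3195 0.087 -1.7
python3 - <<'E'
from h import *
c=cam('scene','a3.png',1.5);im=cv2.cvtColor(c['img'],cv2.COLOR_RGB2BGR)
cv2.imwrite('pics/a3.png',cv2.resize(im[160:290,80:230],None,fx=5,fy=5,interpolation=cv2.INTER_CUBIC)[:600])
E
```

```text
t: 4.53
ee_pos: [0.4755, -0.3192, 0.2452]
tcp_rot: [2.253, 2.187, 0.001]
force: [-0.6, -0.6, 0.5]
grip_width: 1.0
t 4.53 grasp [ 0.4757 -0.3192  0.0862] psi -1.7 tilt [ 1.e-03 -4.e-04 -1.e+00] F [-0.64 -0.59  0.53] w 92.0 q [ 0.09  0.59  0.59  1.91 -0.46  0.78  0.9 ]
tx -0.04 ty -0.05 tz -0.08 twist -0.0 (or 180.0)
t: 5.28
ee_pos: [0.4755, -0.3192, 0.2452]
tcp_rot: [2.253, 2.187, 0.001]
force: [-0.4, -0.4, -0.3]
grip_width: 0.396
t 5.28 grasp [ 0.4757 -0.3193  0.0862] psi -1.7 tilt [ 1.e-03 -5.e-04 -1.e+00] F [-0.36 -0.35 -0.28] w 36.4 q [ 0.09  0.59  0.59  1.91 -0.46  0.78  0.9 ]
tx -0.03 ty -0.05 tz -0.08 twist -0.0 (or 180.0)
```

View pics/a3.png

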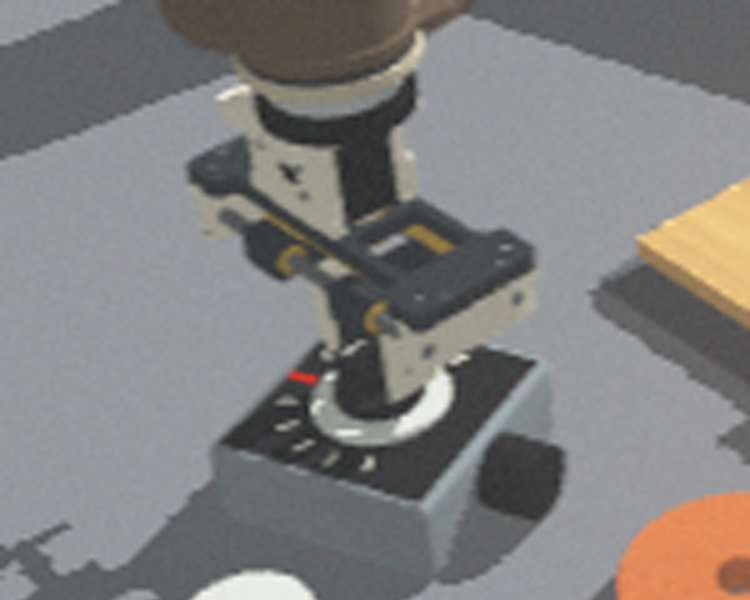

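The fingers straddle the bar at (370,350) and are still closing, so I'll continue.

```bash
python3 -m crank '[{"tx":0,"ty":0,"tz":0,"twist":0,"fingers":1},{"tx":0,"ty":0,"tz":0,"twist":0,"fingers":1},{"tx":0,"ty":0,"tz":0,"twist":0,"fingers":1},{"tx":0,"ty":0,"tz":0,"twist":0,"fingers":1}]' 15; python3 to.py 0.475 -0.3195 0.087 -70.8
```

```text
t: 5.82
ee_pos: [0.4747, -0.3189, 0.2449]
tcp_rot: [-2.254, -2.187, 0.0]
force: [-4.8, 1.7, 3.7]
grip_width: 0.153
t 5.83 grasp [ 0.4745 -0.3188  0.0859] psi -1.73 tilt [-9.e-04  8.e-04 -1.e+00] F [-4.85  1.74  3.73] w 14.0 q [ 0.09  0.59  0.59  1.91 -0.46  0.78  0.9 ]
tx -0.05 ty 0.04 tz -0.11 twist 69.1 (or -110.9)
```

```bash
python3 -m crank '[{"tx":0,"ty":0,"tz":0,"twist":10,"fingers":1},{"tx":0,"ty":0,"tz":0,"twist":20,"fingers":1},{"tx":0,"ty":0,"tz":0,"twist":30,"fingers":1},{"tx":0,"ty":0,"tz":0,"twist":40,"fingers":1},{"tx":0,"ty":0,"tz":0,"twist":50,"fingers":1},{"tx":0,"ty":0,"tz":0,"twist":60,"fingers":1},{"tx":0,"ty":0,"tz":0,"twist":69.5,"fingers":1},{"tx":0,"ty":0,"tz":0,"twist":69.5,"fingers":1}]' 15; python3 to.py 0.475 -0.3195 0.087 -71.2
```

```text
t: 6.82
ee_pos: [0.4763, -0.3198, 0.245]
tcp_rot: [3.096, 0.509, 0.002]
force: [6.1, -6.9, -8.7]
grip_width: 0.15
t 6.83 grasp [ 0.4766 -0.3203  0.086 ] psi -71.33 tilt [ 0.0016 -0.0036 -1.    ] F [ 6.15 -6.93 -8.66] w 13.8 q [-0.11  0.71  0.93  1.92 -0.73  0.89 -0.05]
tx -0.12 ty -0.07 tz -0.10 twist -0.1 (or 179.9)
```

```bash
python3 -m crank '[{"tx":-0.1,"ty":0,"tz":0,"twist":0,"fingers":1},{"tx":-0.1,"ty":0,"tz":0,"twist":0,"fingers":1},{"tx":-0.1,"ty":0,"tz":0,"twist":0,"fingers":0},{"tx":-0.1,"ty":0,"tz":0,"twist":0,"fingers":-1},{"tx":-0.1,"ty":0,"tz":0,"twist":0,"fingers":-1},{"tx":-0.1,"ty":0,"tz":-4,"twist":0,"fingers":-1},{"tx":-0.1,"ty":0,"tz":-9,"twist":0,"fingers":-1},{"tx":-0.1,"ty":0,"tz":-14,"twist":0,"fingers":-1}]'; python3 to.py 0.45 0.1 0.23 -30
python3 - <<'E'
from h import *
c=cam('scene');im=cv2.cvtColor(c['img'],cv2.COLOR_RGB2BGR)
cv2.imwrite('pics/a4.png',cv2.resize(im[190:290,100:220],None,fx=5,fy=5,interpolation=cv2.INTER_CUBIC))
for n in('pointer','red_mark'):
  for m in robot.mark_of('scene',n):print(n,m,atz(c,m['uv'],.088))
E
```

```text
t: 7.82
ee_pos: [0.4748, -0.3196, 0.3864]
tcp_rot: [3.097, 0.508, 0.001]
force: [1.3, -1.1, -0.3]
grip_width: 0.756
t 7.83 grasp [ 0.4749 -0.3201  0.2274] psi -71.36 tilt [ 9.0e-04 -3.5e-03 -1.0e+00] F [ 1.33 -1.06 -0.26] w 69.6 q [-0.23  0.55  1.1   1.79 -0.54  1.14 -0.19]
tx 11.07 ty -40.55 tz -0.41 twist -41.4 (or 138.6)
pointer {'uv': [142.4, 228.1], 'conf': 0.84} [ 0.45067316 -0.33936364  0.088     ]
pointer {'uv': [351.2, 161.5], 'conf': 0.42} [0.68953694 0.31885278 0.088     ]
red_mark {'uv': [140.6, 222.0], 'conf': 0.65} [ 0.42645871 -0.32664756  0.088     ]
```

View pics/a4.png

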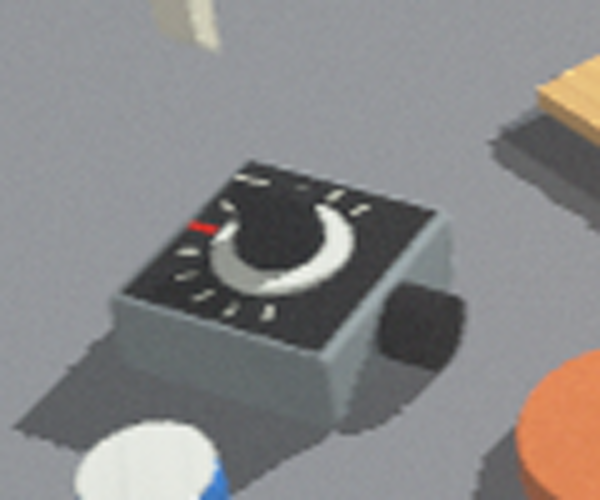

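The pointer line isn't readable in this view; the red mark is at (203,228). I'll move off and check it from the top.

```bash
python3 -m crank '[{"tx":1.4,"ty":-5,"tz":0,"twist":-5,"fingers":-1},{"tx":2.8,"ty":-10,"tz":0,"twist":-10,"fingers":-1},{"tx":4.2,"ty":-15,"tz":0,"twist":-15,"fingers":-1},{"tx":5.6,"ty":-20,"tz":0,"twist":-20,"fingers":-1},{"tx":7,"ty":-25,"tz":0,"twist":-25,"fingers":-1},{"tx":8.4,"ty":-30,"tz":0,"twist":-30,"fingers":-1},{"tx":9.8,"ty":-35,"tz":0,"twist":-35,"fingers":-1},{"tx":11,"ty":-40.5,"tz":0,"twist":-41,"fingers":-1}]'; python3 to.py 0.443 0.285 0.15 -10
python3 - <<'E'
from h import *
c=cam('top');im=cv2.cvtColor(c['img'],cv2.COLOR_RGB2BGR)
cv2.imwrite('pics/a5.png',cv2.resize(im[185:245,325:395],None,fx=8,fy=8,interpolation=cv2.INTER_CUBIC))
f=lambda p:((np.array(p)+.5)/8-.5+np.array([325,185]))
# expected pixels of axis at .094 and red direction
for a in (-2.807,-2.95,-2.66):
  print(a,[((proj(c,[.4748+r*np.cos(a),-.3195+r*np.sin(a),.094])-[325,185]+.5)*8-.5).round(0).tolist() for r in(0,.01,.022)])
for m in robot.mark_of('top','pointer')+robot.mark_of('top','red_mark'):print(m,atz(c,m['uv'],.088))
E
```

```text
t: 8.98
ee_pos: [0.4491, 0.1001, 0.3844]
tcp_rot: [2.716, 1.563, 0.002]
force: [1.9, -0.2, 0.3]
grip_width: 0.999
t 8.97 grasp [0.4498 0.0992 0.2254] psi -30.16 tilt [ 0.0049 -0.0059 -1.    ] F [ 1.91 -0.24  0.27] w 91.9 q [-1.22  0.29  1.12  2.04 -0.31  0.99 -0.47]
tx 15.70 ty -9.87 tz 7.43 twist -20.2 (or 159.8)
-2.807 [[298.0, 241.0], [307.0, 263.0], [318.0, 290.0]]
-2.95 [[298.0, 241.0], [304.0, 264.0], [311.0, 292.0]]
-2.66 [[298.0, 241.0], [310.0, 262.0], [325.0, 287.0]]
{'uv': [362.5, 222.6], 'conf': 0.57} [ 0.44827751 -0.32193779  0.088     ]
{'uv': [364.4, 221.9], 'conf': 0.52} [ 0.45046688 -0.32841765  0.088     ]
{'uv': [360.5, 224.5], 'conf': 0.96} [ 0.44206881 -0.31494675  0.088     ]
```

View pics/a5.png

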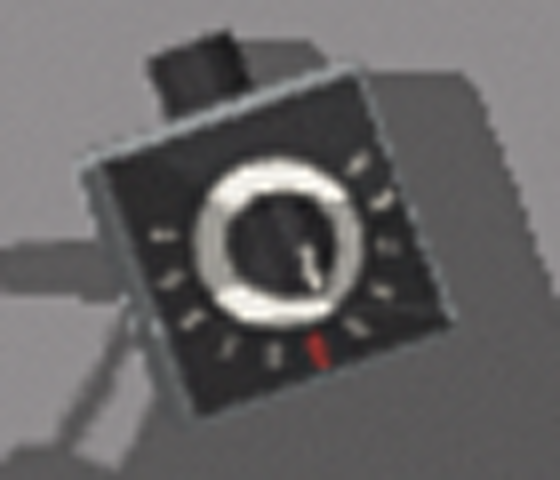

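Top picture: the pointer line runs from (304,248) to (317,288), aimed at the red mark at (318,352). That matches the projected direction, so the dial is set. Next, the guard.

```bash
python3 -m crank '[{"tx":4,"ty":-2.5,"tz":1,"twist":-5,"fingers":-1},{"tx":8,"ty":-5,"tz":3,"twist":-10,"fingers":-1},{"tx":12,"ty":-7.5,"tz":5,"twist":-15,"fingers":-1},{"tx":15.7,"ty":-9.9,"tz":7.4,"twist":-20.2,"fingers":-1},{"tx":15.7,"ty":-9.9,"tz":7.4,"twist":-20.2,"fingers":-1},{"tx":15.7,"ty":-9.9,"tz":7.4,"twist":-20.2,"fingers":-1}]'; python3 to.py 0.443 0.285 0.028 -10
```

```text
t: 9.88
ee_pos: [0.4422, 0.2849, 0.3086]
tcp_rot: [2.399, 2.016, -0.004]
force: [0.2, -0.8, 0.2]
grip_width: 0.995
t 9.88 grasp [0.4428 0.2837 0.1496] psi -9.92 tilt [ 0.0034 -0.0076 -1.    ] F [ 0.17 -0.81  0.16] w 91.6 q [-1.29  0.49  0.86  1.98 -0.47  0.89 -0.36]
tx 0.11 ty 0.02 tz 12.16 twist 0.1 (or -179.9)
```

```bash
python3 -m crank '[{"tx":0.1,"ty":0,"tz":5,"twist":0,"fingers":-1},{"tx":0.1,"ty":0,"tz":9,"twist":0,"fingers":-1},{"tx":0.1,"ty":0,"tz":11,"twist":0,"fingers":-0.5},{"tx":0.1,"ty":0,"tz":12.1,"twist":0,"fingers":0},{"tx":0.1,"ty":0,"tz":12.1,"twist":0,"fingers":0.5},{"tx":0.1,"ty":0,"tz":12.1,"twist":0,"fingers":1},{"tx":0.1,"ty":0,"tz":12.1,"twist":0,"fingers":1},{"tx":0.1,"ty":0,"tz":12.1,"twist":0,"fingers":1}]' 30; python3 -m crank '[{"tx":0,"ty":0,"tz":0,"twist":0,"fingers":1},{"tx":0,"ty":0,"tz":0,"twist":0,"fingers":1},{"tx":0,"ty":0,"tz":0,"twist":0,"fingers":1},{"tx":0,"ty":0,"tz":0,"twist":0,"fingers":1},{"tx":0,"ty":0,"tz":0,"twist":0,"fingers":1}]' 40; python3 to.py 0.443 0.285 0.1 -10
```

```text
t: 10.88
ee_pos: [0.4429, 0.2852, 0.1881]
tcp_rot: [2.399, 2.016, -0.002]
force: [0.0, -0.2, -0.2]
grip_width: 0.398
t: 11.5
ee_pos: [0.4429, 0.2852, 0.1882]
tcp_rot: [2.399, 2.016, -0.002]
force: [-1.8, -0.1, 5.9]
grip_width: 0.17
t 11.5 grasp [0.4435 0.2842 0.0292] psi -9.9 tilt [ 0.0039 -0.0067 -1.    ] F [-1.83 -0.08  5.88] w 15.6 q [-1.15  0.66  0.67  2.06 -0.67  0.65 -0.2 ]
tx -0.06 ty 0.05 tz -7.08 twist 0.1 (or -179.9)
```

```bash
python3 -m crank '[{"tx":0,"ty":0,"tz":-2,"twist":0,"fingers":1},{"tx":0,"ty":0,"tz":-5,"twist":0,"fingers":1},{"tx":0,"ty":0,"tz":-8,"twist":0,"fingers":1},{"tx":0,"ty":0,"tz":-10,"twist":0,"fingers":1},{"tx":0,"ty":0,"tz":-10,"twist":0,"fingers":1}]'; python3 to.py 0.4985 -0.0186 0.125 -4.4
python3 - <<'E'
from h import *
c=cam('scene');im=cv2.cvtColor(c['img'],cv2.COLOR_RGB2BGR)
cv2.imwrite('pics/b1.png',cv2.resize(im[80:200,220:360],None,fx=5,fy=5,interpolation=cv2.INTER_CUBIC))
E
```

```text
t: 12.12
ee_pos: [0.4428, 0.2861, 0.2889]
tcp_rot: [2.399, 2.017, 0.001]
force: [-0.5, -0.2, -2.7]
grip_width: 0.172
t 12.12 grasp [0.4437 0.2852 0.1299] psi -9.89 tilt [ 0.0056 -0.0053 -1.    ] F [-0.55 -0.21 -2.7 ] w 15.8 q [-1.27  0.52  0.84  1.99 -0.5   0.85 -0.33]
tx -29.06 ty 10.72 tz 0.68 twist -5.5 (or 174.5)
```

View pics/b1.png

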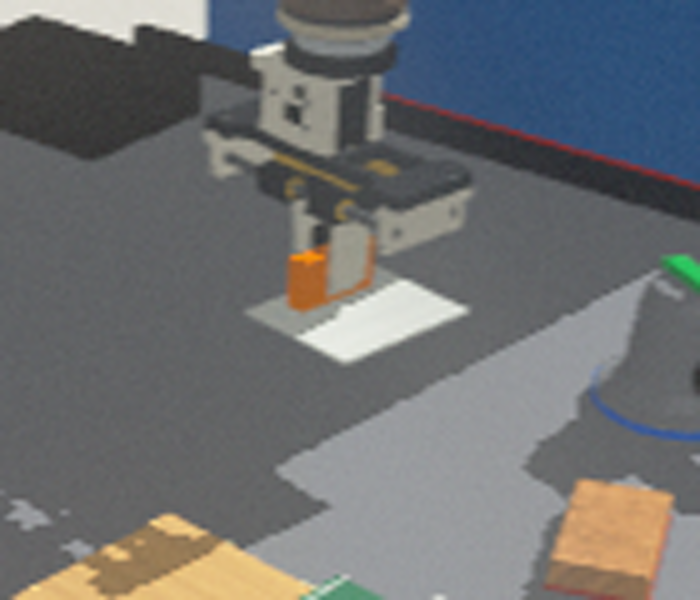

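The guard is lifted and level in the fingers: blade around (355,315), grip at (335,270). Moving over the jig.

```bash
python3 -m crank '[{"tx":-3,"ty":1.1,"tz":0,"twist":-1,"fingers":1},{"tx":-8,"ty":3,"tz":0,"twist":-2,"fingers":1},{"tx":-13,"ty":4.8,"tz":0,"twist":-3,"fingers":1},{"tx":-18,"ty":6.6,"tz":0,"twist":-4,"fingers":1},{"tx":-23,"ty":8.5,"tz":0.5,"twist":-5,"fingers":1},{"tx":-27,"ty":10,"tz":0.5,"twist":-5.5,"fingers":1},{"tx":-29,"ty":10.7,"tz":0.6,"twist":-5.5,"fingers":1},{"tx":-29,"ty":10.7,"tz":0.6,"twist":-5.5,"fingers":1}]'; python3 to.py 0.4985 -0.0186 0.075 -4.4
python3 - <<'E'
from h import *
c=cam('scene');im=cv2.cvtColor(c['img'],cv2.COLOR_RGB2BGR)
cv2.imwrite('pics/b2.png',cv2.resize(im[130:250,190:330],None,fx=5,fy=5,interpolation=cv2.INTER_CUBIC))
c=cam('top');im=cv2.cvtColor(c['img'],cv2.COLOR_RGB2BGR)
cv2.imwrite('pics/b3.png',cv2.resize(im[145:255,220:340],None,fx=5,fy=5,interpolation=cv2.INTER_CUBIC))
E
```

```text
t: 13.18
ee_pos: [0.4976, -0.02, 0.2831]
tcp_rot: [2.303, 2.126, -0.005]
force: [-0.1, -0.1, -1.5]
grip_width: 0.173
t 13.18 grasp [ 0.498  -0.0211  0.1241] psi -4.6 tilt [ 0.0028 -0.0073 -1.    ] F [-0.08 -0.07 -1.54] w 15.9 q [-0.65  0.46  0.79  2.07 -0.46  0.79  0.34]
tx 0.18 ty 0.07 tz 4.90 twist -0.2 (or 179.8)
```

View pics/b2.png

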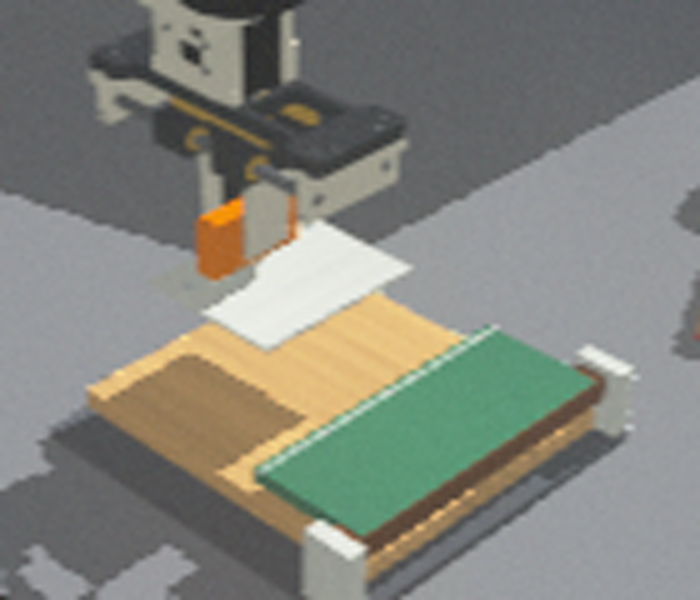

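View pics/b3.png

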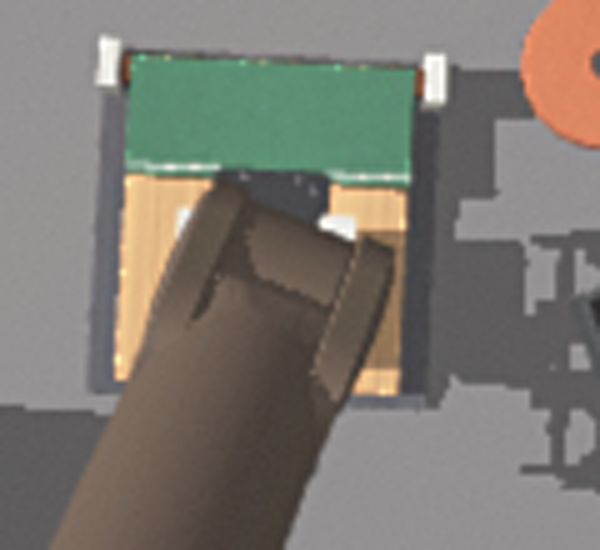

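Scene crop: blade corners at (268,350) and (412,268), well ahead of the green edge (260,470)-(495,330). I'll check the guard's pose from these corners.

```bash
cat > gc.py <<'E'
from h import *
import sys
np.set_printoptions(precision=4,suppress=True)
# gc.py zblade u0 v0 FRx FRy FLx FLy  (crop x5)
a=list(map(float,sys.argv[1:]))
c=robot.camera('scene')
g=lambda p:((np.array(p)+.5)/5-.5+np.array(a[1:3]))
FR=atz(c,g(a[3:5]),a[0]);FL=atz(c,g(a[5:7]),a[0])
d=FL-FR;print('FR',FR,'FL',FL,'len',np.hypot(*d[:2]),'yaw',np.degrees(np.arctan2(d[1],d[0]))-90)
th=-.077;L=np.array([.6025,-.0265]);M=np.array([[np.cos(th),np.sin(th)],[-np.sin(th),np.cos(th)]])
print('in lap frame FR',M@(FR[:2]-L),'FL',M@(FL[:2]-L))
if len(a)>7:
    P=[atz(c,g(a[i:i+2]),.05)[:2] for i in(7,9)];print('lap front corners in lapframe',[M@(p-L) for p in P])
E
python3 gc.py .098 190 130 268 350 412 268 258 470 495 327
python3 to.py 0.4985 -0.0186 0.062 -4.4
```

```text
FR [ 0.573  -0.0863  0.098 ] FL [0.582  0.0329 0.098 ] len 0.1196000020707187 yaw -4.334299362393224
in lap frame FR [-0.0248 -0.0619] FL [-0.025   0.0577]
lap front corners in lapframe [array([ 0.0045, -0.099 ]), array([0.0063, 0.1005])]
t 13.32 grasp [ 0.4981 -0.018   0.1243] psi -4.32 tilt [ 0.0027 -0.006  -1.    ] F [ 0.68 -0.56 -1.82] w 16.1 q [-0.65  0.46  0.79  2.07 -0.46  0.79  0.33]
tx -0.11 ty 0.07 tz 6.23 twist 0.1 (or -179.9)
```

```bash
python3 -m crank '[{"tx":-0.1,"ty":0,"tz":2,"twist":0.1,"fingers":1},{"tx":-0.1,"ty":0,"tz":4,"twist":0.1,"fingers":1},{"tx":-0.1,"ty":0,"tz":5.5,"twist":0.1,"fingers":1},{"tx":-0.1,"ty":0,"tz":6.2,"twist":0.1,"fingers":1},{"tx":-0.1,"ty":0,"tz":6.2,"twist":0.1,"fingers":1}]'; python3 to.py 0.553 -0.0228 0.062 -4.4
python3 - <<'E'
from h import *
c=cam('scene');im=cv2.cvtColor(c['img'],cv2.COLOR_RGB2BGR)
cv2.imwrite('pics/b4.png',cv2.resize(im[150:250,210:330],None,fx=6,fy=6,interpolation=cv2.INTER_CUBIC))
E
```

```text
t: 13.95
ee_pos: [0.4977, -0.0182, 0.2211]
tcp_rot: [2.301, 2.13, -0.004]
force: [0.7, 0.3, -0.5]
grip_width: 0.17
t 13.95 grasp [ 0.4981 -0.0192  0.0621] psi -4.4 tilt [ 0.0021 -0.0061 -1.    ] F [ 0.68  0.34 -0.5 ] w 15.7 q [-0.57  0.56  0.68  2.11 -0.57  0.66  0.43]
tx -0.03 ty 5.54 tz 0.02 twist -0.0 (or 180.0)
```

View pics/b4.png

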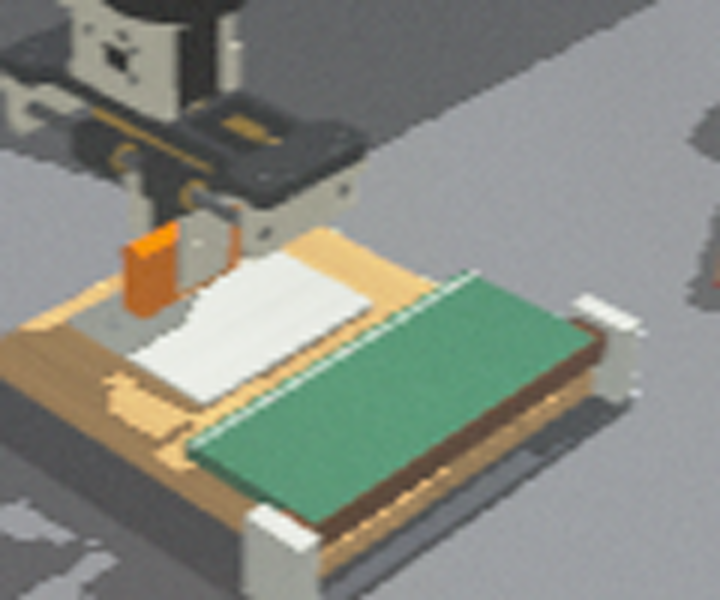

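The blade is just above the bed, with its front edge (205,403)-(372,302) parallel to the lap and in front of it. Sliding in.

```bash
python3 -m crank '[{"tx":0,"ty":0.6,"tz":0,"twist":0,"fingers":1},{"tx":0,"ty":1.4,"tz":0,"twist":0,"fingers":1},{"tx":0,"ty":2.2,"tz":0,"twist":0,"fingers":1},{"tx":0,"ty":3,"tz":0,"twist":0,"fingers":1},{"tx":0,"ty":3.8,"tz":0,"twist":0,"fingers":1},{"tx":0,"ty":4.6,"tz":0,"twist":0,"fingers":1},{"tx":0,"ty":5.4,"tz":0,"twist":0,"fingers":1},{"tx":0,"ty":5.8,"tz":0,"twist":0,"fingers":1}]'; python3 to.py 0.555 -0.0228 0.0562 -4.4
python3 - <<'E'
from h import *
c=cam('scene');im=cv2.cvtColor(c['img'],cv2.COLOR_RGB2BGR)
cv2.imwrite('pics/b5.png',cv2.resize(im[150:250,210:330],None,fx=6,fy=6,interpolation=cv2.INTER_CUBIC))
E
```

```text
t: 15.0
ee_pos: [0.5563, -0.0229, 0.2216]
tcp_rot: [2.301, 2.13, -0.003]
force: [0.0, -0.3, -0.9]
grip_width: 0.172
t 15.0 grasp [ 0.5568 -0.0239  0.0626] psi -4.41 tilt [ 0.003  -0.0062 -1.    ] F [ 0.02 -0.32 -0.89] w 15.8 q [-0.52  0.63  0.68  1.97 -0.57  0.74  0.42]
tx 0.00 ty -0.13 tz 0.64 twist -0.0 (or 180.0)
```

View pics/b5.png

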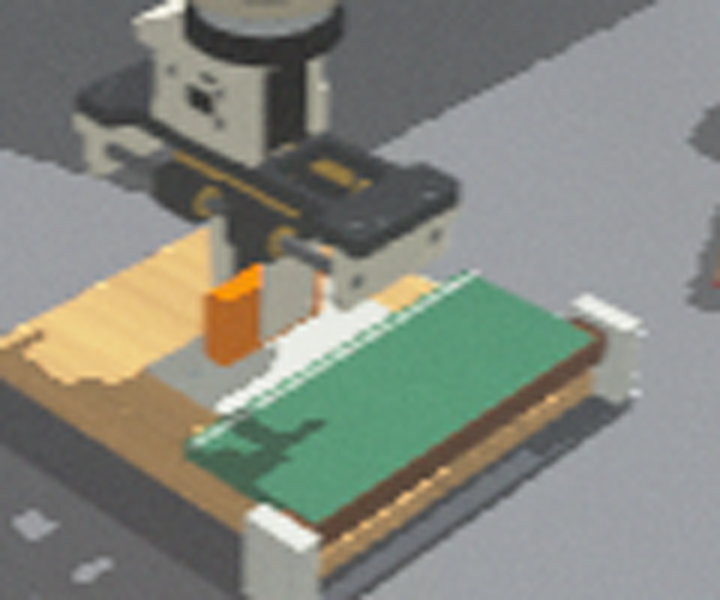

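The lap hasn't moved (corners still at (190,450) and (478,275)) and the blade front is under it. Pressing down.

```bash
python3 -m crank '[{"tx":0,"ty":0,"tz":0.15,"twist":0,"fingers":1},{"tx":0,"ty":0,"tz":0.3,"twist":0,"fingers":1},{"tx":0,"ty":0,"tz":0.4,"twist":0,"fingers":1},{"tx":0,"ty":0,"tz":0.5,"twist":0,"fingers":1},{"tx":0,"ty":0,"tz":0.6,"twist":0,"fingers":1},{"tx":0,"ty":0,"tz":0.65,"twist":0,"fingers":1},{"tx":0,"ty":0,"tz":0.65,"twist":0,"fingers":1},{"tx":0,"ty":0,"tz":0.65,"twist":0,"fingers":1}]'; python3 to.py 0.555 -0.0228 0.0562 -4.4
python3 - <<'E'
from h import *
for i in range(4):
    c=cam('scene');s=robot.state();print(s['force'],s['torque'],s['ee_pos'])
im=cv2.cvtColor(c['img'],cv2.COLOR_RGB2BGR)
cv2.imwrite('pics/b6.png',cv2.resize(im[150:250,210:330],None,fx=6,fy=6,interpolation=cv2.INTER_CUBIC))
c=cam('top');im=cv2.cvtColor(c['img'],cv2.COLOR_RGB2BGR)
cv2.imwrite('pics/b7.png',cv2.resize(im[145:245,225:395],None,fx=4.7,fy=4.7,interpolation=cv2.INTER_CUBIC))
E
```

```text
t: 16.05
ee_pos: [0.5563, -0.0229, 0.2155]
tcp_rot: [2.301, 2.13, -0.003]
force: [-3.3, 1.2, 7.5]
grip_width: 0.17
t 16.05 grasp [ 0.5568 -0.0239  0.0565] psi -4.41 tilt [ 0.003  -0.0057 -1.    ] F [-3.34  1.21  7.45] w 15.6 q [-0.52  0.64  0.67  1.97 -0.58  0.73  0.43]
tx 0.00 ty -0.14 tz 0.03 twist -0.0 (or 180.0)
[-3.18759642  1.38777582  8.1616683 ] [0.03297287 1.01970796 0.05927599] [ 0.55633324 -0.02297607  0.21548482]
[-2.56992991  0.74142423  7.26477209] [ 0.0283922   0.98691543 -0.02129337] [ 0.55633875 -0.02294442  0.2155029 ]
[-3.43552723  1.30674534  7.80855662] [ 0.06290899  0.99658638 -0.02585393] [ 0.55632843 -0.02297772  0.21551191]
[-3.29033183  1.62314381  7.24840002] [0.0060587  1.01661818 0.02962082] [ 0.55632938 -0.02296765  0.21550033]
```

View pics/b6.png

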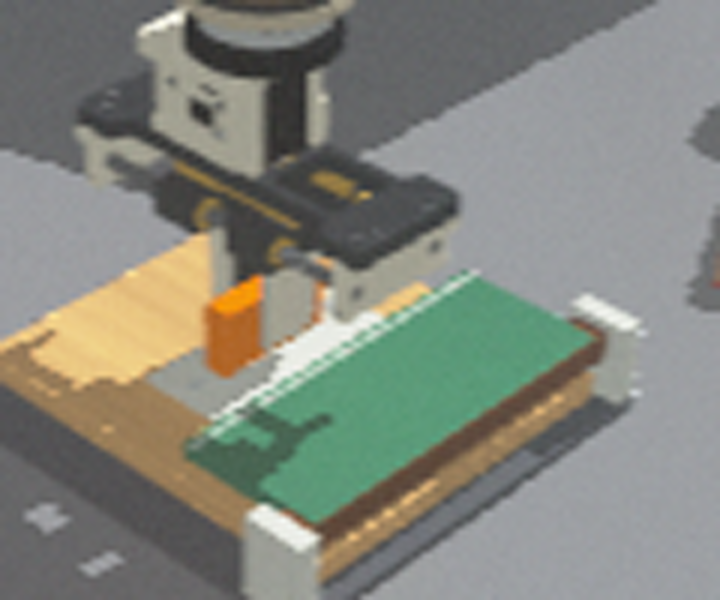

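View pics/b7.png

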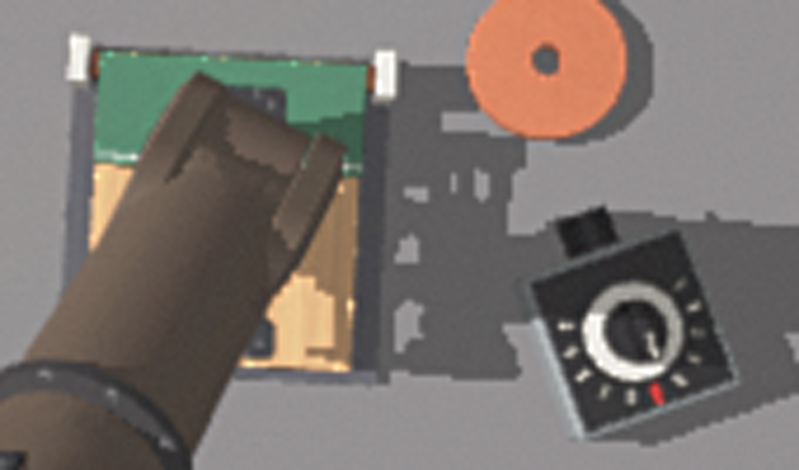

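The lap is at rest, the blade is flat under it, and the pointer still aims at the red mark (crop (652,340) → (657,393)). One numeric check of the insertion depth from the rear corner, seen at (148,376).

Run:
```python
from h import *
c=robot.camera('scene')
g=lambda p:((np.array(p)+.5)/6-.5+np.array([210,150]))
th=-.077;L=np.array([.6025,-.0265]);M=np.array([[np.cos(th),np.sin(th)],[-np.sin(th),np.cos(th)]])
print('rear right',M@(atz(c,g((148,376)),.030)[:2]-L))
print('lap front top R/L',M@(atz(c,g((187,447)),.05)[:2]-L),M@(atz(c,g((478,272)),.05)[:2]-L))
s=robot.state();M3=R.from_rotvec(s['tcp_rot']).as_matrix();gp=(s['ee_pos']+M3[:,2]*.159)
print('front edge from FK',(M@(gp[:2]-L))+[.078,0],s['force'],s['qvel'].round(3),s['t'])
```

```text
rear right [-0.06714086 -0.05825584]
lap front top R/L [ 0.00511961 -0.10133178] [0.00740176 0.10226899]
front edge from FK [ 0.03225821 -0.00089714] [-3.68837851  0.78143719  7.71974433] [ 0.001 -0.001  0.001 -0.001  0.    -0.001  0.   ] 16.35
```

```bash
python3 -c "
from workcell import robot
print(robot.close_job());s=robot.state();print(s['t'],s['force'],s['grip_width'])"
```

```text
the job is handed in; nothing more can be done
None
the job is handed in; nothing more can be done
```

The job is handed in at about 16.4 s, with the arm still gripping the guard and pressing it down. No verdict was reported.

- **Dial:** I pinched it and turned it 69.5° clockwise. In the last top picture its pointer line aims at the red mark. The networks' single points for pointer and mark were 9 to 28 mm apart. I judged this by the picture and the projected tick geometry instead, which agree to about 0.06 rad (2 mm).
- **Guard under the lap:** I picked the guard up by its grip with 40 N and slid it in hovering about 3 mm above the bed. The front edge is 26 to 32 mm under the lap. The spread comes from the two cameras placing the lap edge about 5 mm apart.
- **Lap:** in the pictures it did not move.
- **Press:** the bed is sunk about 2.7 mm. The wrist reads 7.3 to 8.2 N upward, about 9 N on the bed with the guard's weight.
- **Side force:** there is also about 3.5 N along x at the wrist. I took it for friction and did not check further.
- **Level and still:** tool tilt is about 0.006 rad and the joints were at rest.
- **Other things on the bench:** the arm did not go near them on purpose, and I did not measure their positions again at the end.

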